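Open the spares box, whose lid may be caught

ROBOT

A 6-joint arm with a two-finger parallel gripper is mounted at the origin on a cart in front of the work surface, level with it; the furniture and walls round the work are solid. World frame = base frame: x ahead of the robot, y to its left, z up, the work surface at z = 0. Lengths are in mm, angles in rad, forces in N, time in s.
With the tool pointing down it reaches from about 350 to 975 mm from the base axis. Payload 7.1 kg.
Tool frame: the origin (TCP) lies at the very end of the fingers, on their centre line; the grasp point (between the pads) lies 19 mm behind it (ctrl.tcp_to_grasp is the distance from the TCP to the grasp point, in mm); z points along the fingers, x is the direction in which the jaws open and shut, and the axes are right-handed (so a half turn about z gives the same grasp; the last joint's range is limited). The gripper opens to 88 mm and grips with 3 to 60 N. Pads are 20 mm wide; open, the fingers measure 115 mm over their backs; the gripper's body (75 mm by 178 mm) begins 61 mm behind the grasp point.
Start: joints at [-1.198, 0.423, 1.63, -0, 1.089, -0.019], TCP at [238.674, -577.615, 222.675] pointing down, gripper open.
Joint ranges: [-3, 3], [-0.9, 2.11], [0.09, 2.58], [-1.31, 4.45], [0.11, 2.69], [-2.54, 2.54]. Speed limits (rad/s): [2.39, 2.39, 3.01, 3.14, 3.14, 3.14].

INTERFACE

Orientations are given as a rotation vector (axis times angle).
In Python, from workcell import get_obs, viewer, ctrl, masks_of gives the robot as it stands. The module is installed in compiled form; this text tells all that it offers.
- The arm moves only by the shell command python3 -m inch 'ROWS'. ROWS is JSON, a list of rows, each an object of numbers: "tx", "ty", "tz": the shift along the tool's x, y, z in cm; "ax", "ay", "az": the turn, a rotation vector about the tool's x, y, z in degrees; "jaw": the opening, from 0 (shut) to 1 (fully open). In form: [{"tx": .., "ty": .., "tz": .., "ax": .., "ay": .., "az": .., "jaw": ..}, ...]. A call has 1 to 12 rows; each row shifts and turns the commanded pose from where the row before left it, along the tool's axes as they then stand; what a row does not reach is not made up. A row lasts 1/8 s, in which the tool goes at most 62.5 mm and 10.7 degrees, less where a joint would pass 70% of its speed; a pose out of reach is approached as far as the arm can. A call is refused whole if a number of a shift passes 6.25 or a number of a turn 10.7, either way. A call with a gripper value outside its range is refused whole. The fingers move at their own pace and stop on an object; the grip force is fixed at half the most. Time passes only in rows, so rows that do not move let the fingers close. It gives the time, the measured TCP pose, the force and the opening at its end, in the units of the state.
- get_obs(): the state, without advancing time (a new reading comes with each control period).
- viewer.get_image(name): name is "scene" or "top"; returns (picture, depth): 384x512x3 uint8, red, green, blue; 384x512 float32, mm along the optical axis (not along the pixel's ray), 0 where there is no reading.
- viewer.get_calibration(name): a dict with "fx", "fy", "cx", "cy" (pixels), "rvec" (rotation vector, rad) and "tvec" (3), from world to camera coordinates, as OpenCV has them. Camera axes: x right, y down, z forward; pixel columns grow to the right and rows downward; lengths in mm; the calibration is good to about 2 mm. A picture is of the moment at which its call begins. get_calibration takes no time and is no camera call.
- ctrl.close_job(): hands the job in, once; it reports no verdict.
Trained networks look in the newest picture that a camera, given by its name, has taken for a name from the list of things; names that differ only in an ending like _2 or _b are one class to them, and where a whole thing is asked for, a point or a joint stands for the part that bears it (a point fixed in the world has none). Each returns a list of dicts, best first, with "score" (0 to 1); they miss things now and then, are a little off and sometimes report something else, mostly with a low value. They report only what shows in the picture. A call takes as long as a camera call.
- masks_of(camera, thing): "pixels" (384x512 bool, what is visible of it) and "location" ([column, row] in pixels, amid what is visible of it).
The state is a dict: "t": time; "qpos": joint angles; "qvel": joint speeds; "joint_torque": joint torques, N m; "ee_pos": TCP position; "orientation": TCP orientation; "ft_force": force on the tool from outside, world axes, zero at the start; "moment": the same for the moment, N m; "width": finger opening in mm.
Only numpy, scipy, OpenCV 4.12 (cv2) and the standard library are available. Lean on these libraries where they do the work, as an engineer would, in place of code of your own. Each camera call takes 0.05 s, during which the arm holds its last target. There are 200 camera calls.

TASK

Lift the ring tag up off the knob on the spares box's lid and set it down on the table. Then, before turning the knob, tug it up through its slack to feel whether the lid is caught; if it is, turn the knob well round until the catch lets go. Raise the lid by about 25 degrees and finish while still holding it open there, with the rest of the tools left where they are.

Things in the scene. Friction and masses are not known exactly. Their poses are not given: they have to be found in the camera images.
- knob_grip (a point): black upright round knob, 26 mm in diameter, 40 mm tall, on the lid of the grey spares box; lid top 85 mm above the table. This point is on the knob's axis, 28 mm above the lid, 12 mm below the knob's top. Axes are the lid's (shut: x to the box's rear, y along the hinge, z up) and do not turn with the knob. It is 135 mm in front of the hinge, 37 mm behind the front edge, midway across
- knob (a joint): knob's turn (rad): 0 at start, + anticlockwise from above, stops at +-1.6; stiff (0.04 N m), stays put. A nose under the lid may be caught by a catch whose place is hidden and varies; the angle does not tell. If caught, the lid rises only 0.03 rad (4 mm at the knob) and stops hard; turning 1.1 rad (63 deg) either way from 0 then always frees it. If free at 0, turning may catch it
- lid (a joint): opening of the lid in rad: 0 shut, 1.2 fully open. It is hinged along its rear edge and its front edge rises; it falls shut when let go. Its weight takes about 2 to 5 N at the knob
- lid_hinge (a point): midpoint of the lid's hinge line, along the rear top edge of the box, 80 mm above the table, level with the lid's underside; the y axis is the hinge line, x points from the knob to the hinge while shut
- lid_front (a point): middle of the lid's front edge, half-way through its thickness
- tag_plate (a point): centre of the upright finger plate of the bare steel ring tag: 28 mm long (this point's x), 8 mm thick (y), 40 mm tall (z), its foot level with the ring's underside. The ring (52 mm outside, 40 mm inside, 6 mm thick) lies flat on the lid round the knob, its centre 42 mm from this point along -x. The whole tag weighs about 80 g
- box: grey sheet-metal spares box, 170 mm deep front to rear (x), 220 mm wide (y), 80 mm high, fixed to the table, with a flat lid 5 mm thick on top; origin under its centre at table height, x to its rear (away from the robot)
- spanner_13: bystander: combination spanner 190 mm long lying on the right of the table; origin under its centre
- spare_nozzle: bystander: copper welding nozzle standing upright, 25 mm in diameter, 58 mm tall; origin under its centre
- tube: bystander: square tube offcut 40 x 110 x 40 mm; origin under its centre
- hex_key: bystander: small dark hex key 93 mm long, lying flat; origin under its centre
- disc: bystander: dark flat steel disc 50 mm across, 12 mm thick; origin under its centre

How it is judged (in metres and radians):
On the way, in this order (a step that is already met when the one before it is completed fails the run):
1. the tag is off the knob, lying on the table and let go, the lid still shut (height (world z) of tag_plate below 0.045 m and linear speed of tag below 0.05 m/s and contact force between the fingers and tag below 0.1 N and value of joint lid below 0.007 rad), for 0.2 s.
2. the lid is tugged up by the gripper while the knob is not yet turned (value of joint lid above 0.009 rad and contact force between the fingers and lid above 0.5 N and value of joint knob between -0.3 and 0.3 rad), for 0.1 s.
At the end, for the whole second after the job is handed in: The lid stands still at 20 to 37 degrees open (0.35 to 0.65 rad), carried by the gripper's fingers; the tag lies at rest on the table, touching neither the lid nor the fingers (value of joint lid between 0.35 and 0.65 rad and velocity of joint lid between -0.1 and 0.1 rad/s and contact force between the fingers and lid above 0.5 N and contact force between tag and lid below 0.1 N and contact force between the fingers and tag below 0.1 N and height (world z) of tag_plate below 0.045 m and linear speed of tag below 0.05 m/s); the arm keeps its last pose, push and grip.
It fails at once if a bystander is pushed more than 30 mm out of its place (distance of any of spanner_13, spare_nozzle, tube, hex_key, disc from where it was at the start of the episode above 0.03 m).
It also fails if it takes over 61 s, if anything falls off the work surface, if the arm or the gripper's body presses on something with over 40 N, if the wrist force passes 120 N, or if a joint passes its speed limit or range.

## Working session

There is one attempt and no reset: what is moved stays moved. The work goes in short steps, Python scripts to look and compute and a shell command to move; the robot and the scene stay as the last step left them, time stands still between calls to the robot, and variables do not carry over. Pictures are saved under pics/ and viewed, about 8 in all and at most 12, crops included, and the job is handed in when it is done.

```bash
mkdir -p pics; cat > h.py <<'E'
import numpy as np,cv2
from workcell import get_obs,viewer,ctrl,masks_of
def world(cam,depth,mask):
    c=viewer.get_calibration(cam);v,u=np.nonzero(mask&(depth>0));z=depth[v,u]
    P=np.stack([(u-c['cx'])*z/c['fx'],(v-c['cy'])*z/c['fy'],z],1)
    R=cv2.Rodrigues(np.array(c['rvec'],float))[0]
    return (P-np.array(c['tvec']).ravel())@R
def save(n,im): cv2.imwrite('pics/'+n,cv2.cvtColor(im,cv2.COLOR_RGB2BGR))
def rep():
    o=get_obs();print({k:np.round(o[k],3) for k in('t','qpos','ee_pos','orientation','ft_force','width')})
E
python3 - <<'E'
from h import *
rep()
ims=[]
for cam in('top','scene'):
    im,d=viewer.get_image(cam);ims.append(im)
    for th in('knob','tag_plate','lid','box','spanner_13','spare_nozzle','tube','hex_key','disc'):
        for m in masks_of(cam,th)[:2]:
            P=world(cam,d,m['pixels'])
            if len(P)<5: continue
            print(cam,th,round(m['score'],2),np.round(m['location']),len(P),np.round(np.median(P,0)),np.round(np.percentile(P,2,0)),np.round(np.percentile(P,98,0)))
save('a.png',cv2.resize(np.hstack(ims),(800,300)));save('t0.png',cv2.resize(ims[0],(800,600)));save('s0.png',cv2.resize(ims[1],(800,600)))
E
```

```text
{'t': np.float64(0.0), 'qpos': array([-1.198,  0.424,  1.631, -0.   ,  1.089, -0.019]), 'ee_pos': array([ 238.505, -577.104,  221.907]), 'orientation': array([-2.611e+00,  1.746e+00,  2.000e-03]), 'ft_force': array([0.72 , 0.314, 0.055]), 'width': np.float64(87.775)}
top knob 0.63 [273. 193.] 106 [529. -86. 123.] [521. -98.  93.] [542. -76. 128.]
top tag_plate 0.71 [279. 193.] 142 [ 544. -103.   93.] [ 512. -141.   84.] [565. -63. 128.]
top lid 0.62 [269. 181.] 4343 [579. -99.  86.] [ 484. -218.   81.] [680.   8. 119.]
top box 0.78 [271. 185.] 5188 [564. -98.  86.] [ 474. -221.    3.] [680.  13. 118.]
top box 0.71 [128. 230.] 709 [649. 298.  39.] [615. 248.   5.] [686. 348.  44.]
top spanner_13 0.68 [388. 186.] 495 [ 421. -440.    7.] [ 340. -480.   -0.] [ 516. -402.   12.]
top spanner_13 0.5 [270. 182.] 4141 [ 579. -101.   86.] [ 485. -216.   82.] [675.   7. 115.]
top spare_nozzle 0.45 [150. 266.] 113 [521. 293.  41.] [508. 281.  12.] [531. 303.  60.]
top tube 0.65 [128. 226.] 778 [650. 300.  39.] [615. 248.  -1.] [691. 354.  44.]
top hex_key 0.61 [361. 183.] 70 [ 467. -369.    5.] [ 434. -387.   -2.] [ 504. -321.   10.]
scene tag_plate 0.46 [246. 223.] 420 [ 503. -142.   84.] [ 281. -414.   79.] [525. -32. 347.]
scene lid 0.57 [247. 225.] 427 [ 503. -142.   84.] [ 167. -546.   79.] [528. -18. 505.]
scene box 0.69 [249. 237.] 1281 [ 501. -162.   56.] [ 466. -207.    2.] [536.   8.  87.]
scene spare_nozzle 0.46 [177. 178.] 92 [514. 287.  40.] [505. 276.   3.] [528. 308.  58.]
scene tube 0.52 [195. 169.] 92 [621. 328.  23.] [610. 307.  -0.] [637. 347.  39.]
scene disc 0.62 [317. 274.] 94 [ 559. -368.    9.] [ 538. -380.   -0.] [ 582. -355.   15.]
```

View pics/t0.png

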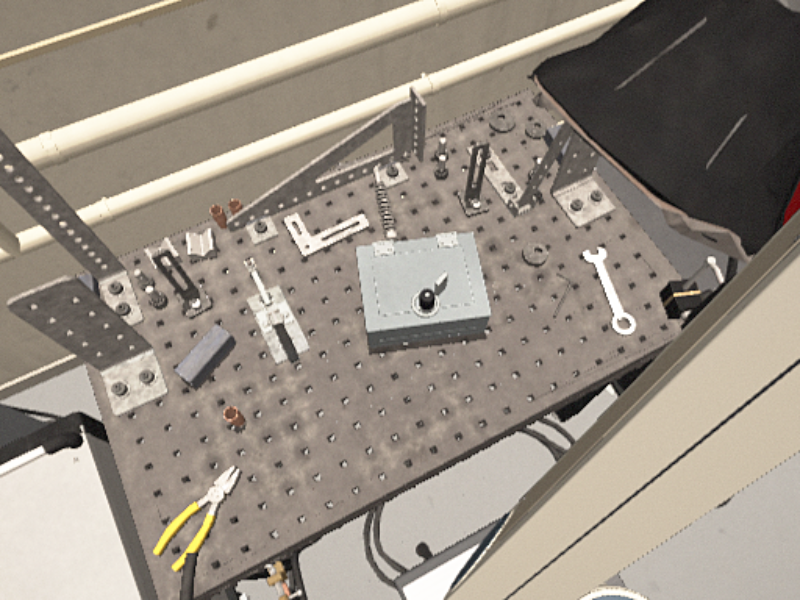

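View pics/s0.png

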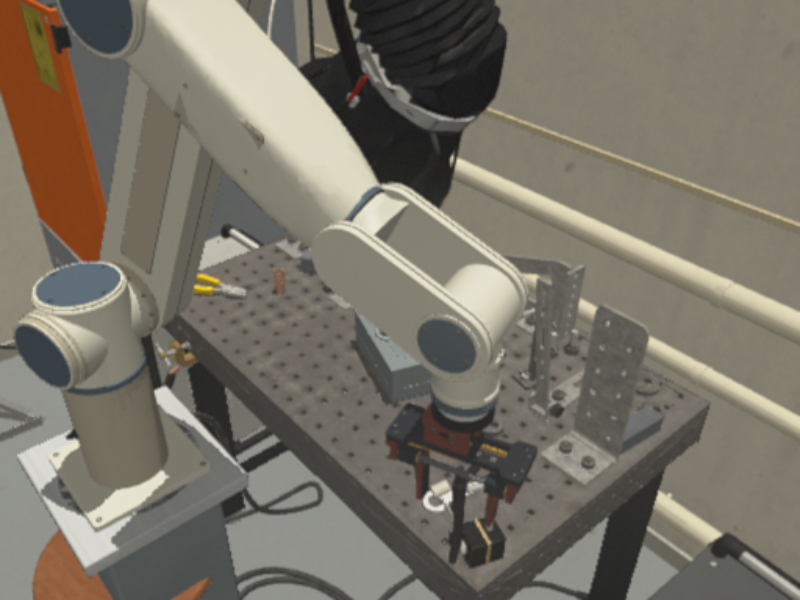

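```bash
python3 - <<'E'
from h import *
im,d=viewer.get_image('top')
m=masks_of('top','lid')[0]['pixels']
m=cv2.dilate(m.astype(np.uint8),np.ones((5,5)))>0
P=world('top',d,m);L=P[(P[:,2]>79)&(P[:,2]<92)]
r=cv2.minAreaRect(L[:,:2].astype(np.float32));print('lid',r,np.round(cv2.boxPoints(r)), np.median(L[:,2]))
full=np.zeros(d.shape,bool);full[170:215,255:305]=True
v,u=np.nonzero(full&(d>0));Q=world('top',d,full)
k=(Q[:,2]>105)&(Q[:,2]<140)
for a,b,q in zip(u[k],v[k],Q[k]): print(a,b,np.round(q).astype(int),im[b,a].sum()//3,end=' | ')
save('c.png',cv2.resize(im[160:220,235:315],(800,600),interpolation=cv2.INTER_CUBIC))
E
```

```text
lid ((584.9585571289062, -106.7696533203125), (224.5117645263672, 181.91917419433594), 70.46798706054688) [[ 462. -182.]
 [ 633. -243.]
 [ 708.  -31.]
 [ 537.   29.]] 86.33235808960723
284 174 [ 557 -136  128] 206 | 285 174 [ 556 -138  129] 222 | 283 175 [ 557 -132  126] 220 | 284 175 [ 556 -135  126] 239 | 285 175 [ 555 -138  125] 249 | 286 175 [ 553 -140  125] 186 | 282 176 [ 555 -128  126] 218 | 283 176 [ 553 -130  127] 241 | 284 176 [ 553 -133  125] 251 | 285 176 [ 553 -137  123] 229 | 286 176 [ 554 -141  117] 154 | 281 177 [ 553 -124  127] 231 | 282 177 [ 553 -128  124] 242 | 283 177 [ 550 -129  128] 253 | 284 177 [ 551 -132  125] 243 | 285 177 [ 552 -136  119] 130 | 280 178 [ 553 -121  125] 211 | 281 178 [ 551 -123  127] 247 | 282 178 [ 551 -126  124] 248 | 283 178 [ 549 -128  126] 243 | 284 178 [ 549 -131  122] 146 | 285 178 [ 552 -137  112] 49 | 279 179 [ 551 -117  125] 215 | 280 179 [ 548 -118  129] 233 | 281 179 [ 549 -122  126] 244 | 282 179 [ 547 -124  125] 252 | 283 179 [ 549 -128  119] 159 | 284 179 [ 549 -132  115] 67 | 278 180 [ 549 -113  127] 193 | 279 180 [ 549 -116
[... 2568 characters left out ...]
 271 192 [528 -80 122] 55 | 272 192 [526 -82 125] 59 | 273 192 [524 -84 127] 62 | 274 192 [523 -86 126] 62 | 275 192 [523 -89 123] 55 | 276 192 [522 -92 121] 24 | 277 192 [523 -96 116] 0 | 269 193 [533 -77 110] 1 | 270 193 [528 -77 119] 15 | 271 193 [527 -79 119] 18 | 272 193 [525 -81 121] 31 | 273 193 [525 -84 118] 37 | 274 193 [523 -86 120] 38 | 275 193 [522 -89 118] 25 | 276 193 [523 -93 113] 12 | 270 194 [530 -78 108] 17 | 271 194 [527 -79 112] 16 | 272 194 [525 -81 114] 20 | 273 194 [524 -84 114] 21 | 274 194 [523 -87 112] 21 | 275 194 [522 -89 113] 15 | 271 195 [527 -80 106] 22 | 272 195 [525 -82 106] 14 | 273 195 [523 -83 110] 22 | 274 195 [523 -87 106] 12 | 273 196 [522 -83 106] 19 |
```

View pics/c.png

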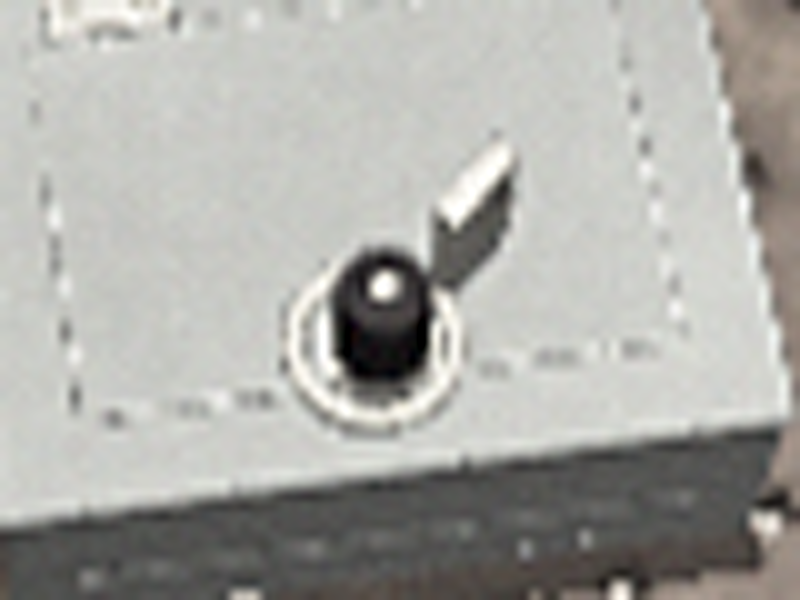

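```bash
python3 -m inch '[{"tx":-2.72,"ty":-4.18},{"tx":-2.72,"ty":-4.18},{"tx":-2.72,"ty":-4.18},{"tx":-2.72,"ty":-4.18},{"tx":-2.72,"ty":-4.18},{"tx":-2.72,"ty":-4.18},{"tx":-2.72,"ty":-4.18},{"tx":-2.72,"ty":-4.18},{"tx":-2.72,"ty":-4.18},{"tx":-2.72,"ty":-4.18},{"tx":-2.72,"ty":-4.18}]'
python3 -m inch '[{"az":-10},{"az":-10},{"az":-10},{"az":-10},{"az":-10},{"az":-10},{"az":-10},{"az":-10},{"az":-10},{"jaw":0.5},{}]'
python3 -c "from h import *;rep()"
```

```text
{'t': np.float64(1.1), 'qpos': array([-1.198,  0.423,  1.63 ,  0.   ,  1.089, -0.019]), 'ee_pos': array([ 238.655, -577.622,  222.684]), 'orientation': array([-2.611,  1.747, -0.   ]), 'ft_force': array([ 0.279,  0.431, -0.014]), 'width': np.float64(87.631)}$[0]: bad value
$[0]: bad value
```

```bash
python3 -m inch '[{"tx":-2.72,"ty":-4.18,"tz":0,"ax":0,"ay":0,"az":0,"jaw":0.6},{"tx":-2.72,"ty":-4.18,"tz":0,"ax":0,"ay":0,"az":0,"jaw":0.6},{"tx":-2.72,"ty":-4.18,"tz":0,"ax":0,"ay":0,"az":0,"jaw":0.6},{"tx":-2.72,"ty":-4.18,"tz":0,"ax":0,"ay":0,"az":0,"jaw":0.6},{"tx":-2.72,"ty":-4.18,"tz":0,"ax":0,"ay":0,"az":0,"jaw":0.6},{"tx":-2.72,"ty":-4.18,"tz":0,"ax":0,"ay":0,"az":0,"jaw":0.6},{"tx":-2.72,"ty":-4.18,"tz":0,"ax":0,"ay":0,"az":0,"jaw":0.6},{"tx":-2.72,"ty":-4.18,"tz":0,"ax":0,"ay":0,"az":0,"jaw":0.6},{"tx":-2.72,"ty":-4.18,"tz":0,"ax":0,"ay":0,"az":0,"jaw":0.6},{"tx":-2.72,"ty":-4.18,"tz":0,"ax":0,"ay":0,"az":0,"jaw":0.6},{"tx":-2.72,"ty":-4.18,"tz":0,"ax":0,"ay":0,"az":0,"jaw":0.6}]'
```

```text
t: 2.48
ee_pos: [550.3, -124.1, 222.9]
orientation: [-2.611, 1.746, -0.001]
ft_force: [-0.4, -0.2, 0.4]
width: 52.3
```

```bash
python3 -m inch '[{"tx":0,"ty":0,"tz":0,"ax":0,"ay":0,"az":-10,"jaw":0.5},{"tx":0,"ty":0,"tz":0,"ax":0,"ay":0,"az":-10,"jaw":0.5},{"tx":0,"ty":0,"tz":0,"ax":0,"ay":0,"az":-10,"jaw":0.5},{"tx":0,"ty":0,"tz":0,"ax":0,"ay":0,"az":-10,"jaw":0.5},{"tx":0,"ty":0,"tz":0,"ax":0,"ay":0,"az":-10,"jaw":0.5},{"tx":0,"ty":0,"tz":0,"ax":0,"ay":0,"az":-10,"jaw":0.5},{"tx":0,"ty":0,"tz":0,"ax":0,"ay":0,"az":-10,"jaw":0.5},{"tx":0,"ty":0,"tz":0,"ax":0,"ay":0,"az":-10,"jaw":0.5},{"tx":0,"ty":0,"tz":0,"ax":0,"ay":0,"az":-10,"jaw":0.5},{"tx":0,"ty":0,"tz":5,"ax":0,"ay":0,"az":0,"jaw":0.5},{"tx":0,"ty":0,"tz":3,"ax":0,"ay":0,"az":0,"jaw":0.5},{"tx":0,"ty":0,"tz":0,"ax":0,"ay":0,"az":0,"jaw":0.5}]'
python3 - <<'E'
from h import *
rep()
im,d=viewer.get_image('scene');im2,d2=viewer.get_image('top')
save('d.png',cv2.resize(np.hstack([im[120:300,150:350],im2[130:230,220:331][:, :].repeat(1,0)[:100].copy() if 0 else cv2.resize(im2[130:220,220:320],(200,180))]),(800,360)))
E
```

```text
t: 3.98
ee_pos: [547.7, -125.1, 140.7]
orientation: [-3.079, -0.611, 0.007]
ft_force: [-0.4, -0.6, -0.1]
width: 43.7
{'t': np.float64(3.975), 'qpos': array([-0.246,  0.443,  1.825, -0.   ,  0.878, -0.638]), 'ee_pos': array([ 547.743, -125.101,  140.735]), 'orientation': array([-3.079, -0.611,  0.007]), 'ft_force': array([-0.414, -0.598, -0.097]), 'width': np.float64(43.695)}
```

View pics/d.png

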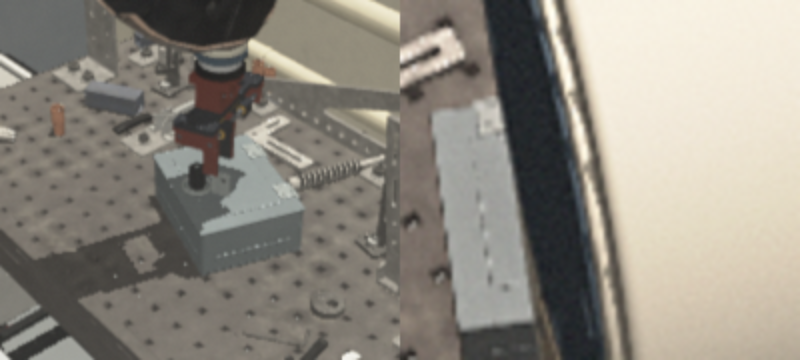

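```bash
python3 -m inch '[{"tx":0.2,"ty":0.3,"tz":1,"ax":0,"ay":0,"az":0,"jaw":0.5},{"tx":0,"ty":0,"tz":1.5,"ax":0,"ay":0,"az":0,"jaw":0.5},{"tx":0,"ty":0,"tz":1.5,"ax":0,"ay":0,"az":0,"jaw":0.5},{"tx":0,"ty":0,"tz":0.7,"ax":0,"ay":0,"az":0,"jaw":0.5},{"tx":0,"ty":0,"tz":0,"ax":0,"ay":0,"az":0,"jaw":0.5}]'
python3 -m inch '[{"tx":0,"ty":0,"tz":0,"ax":0,"ay":0,"az":0,"jaw":0.3},{"tx":0,"ty":0,"tz":0,"ax":0,"ay":0,"az":0,"jaw":0.2},{"tx":0,"ty":0,"tz":0,"ax":0,"ay":0,"az":0,"jaw":0},{"tx":0,"ty":0,"tz":0,"ax":0,"ay":0,"az":0,"jaw":0},{"tx":0,"ty":0,"tz":0,"ax":0,"ay":0,"az":0,"jaw":0},{"tx":0,"ty":0,"tz":0,"ax":0,"ay":0,"az":0,"jaw":0}]'
```

```text
t: 4.7
ee_pos: [551.8, -127.4, 94.8]
orientation: [-3.081, -0.611, 0.002]
ft_force: [-1.3, -0.7, 0.7]
width: 44.0
t: 5.45
ee_pos: [552.5, -127.6, 95.9]
orientation: [3.081, 0.611, 0.0]
ft_force: [-1.5, -0.4, 3.5]
width: 7.7
```

```bash
python3 -m inch '[{"tx":0,"ty":0,"tz":-0.5,"ax":0,"ay":0,"az":0,"jaw":0},{"tx":0,"ty":0,"tz":-1,"ax":0,"ay":0,"az":0,"jaw":0},{"tx":0,"ty":0,"tz":-1,"ax":0,"ay":0,"az":0,"jaw":0},{"tx":0,"ty":0,"tz":-1,"ax":0,"ay":0,"az":0,"jaw":0},{"tx":0,"ty":0,"tz":-1,"ax":0,"ay":0,"az":0,"jaw":0},{"tx":0,"ty":0,"tz":-1,"ax":0,"ay":0,"az":0,"jaw":0},{"tx":0,"ty":0,"tz":-1.5,"ax":0,"ay":0,"az":0,"jaw":0},{"tx":0,"ty":0,"tz":-1.5,"ax":0,"ay":0,"az":0,"jaw":0},{"tx":0,"ty":0,"tz":0,"ax":0,"ay":0,"az":0,"jaw":0}]'
python3 - <<'E'
from h import *
rep()
im,d=viewer.get_image('scene')
save('e.png',cv2.resize(im[140:290,170:320],(600,600),interpolation=cv2.INTER_CUBIC))
E
```

```text
t: 6.58
ee_pos: [553.3, -127.8, 182.3]
orientation: [3.08, 0.611, 0.004]
ft_force: [0.2, -0.7, -0.5]
width: 7.8
{'t': np.float64(6.575), 'qpos': array([-0.248,  0.39 ,  1.791,  0.   ,  0.958, -0.64 ]), 'ee_pos': array([ 553.345, -127.752,  182.319]), 'orientation': array([3.08 , 0.611, 0.004]), 'ft_force': array([ 0.245, -0.68 , -0.542]), 'width': np.float64(7.767)}
```

View pics/e.png

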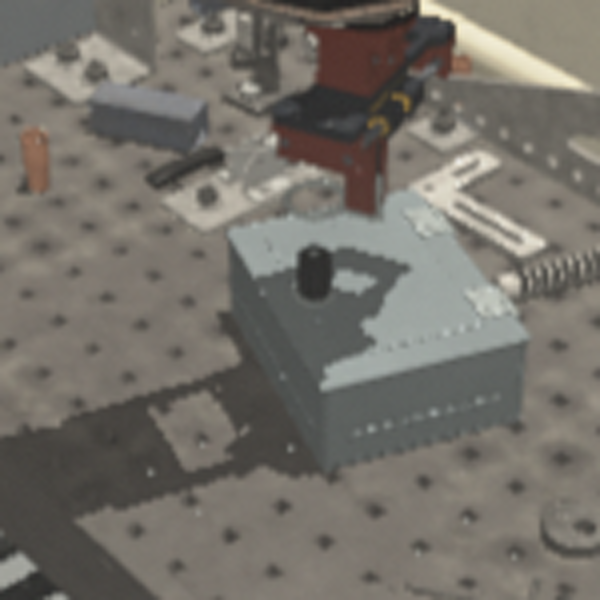

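```bash
python3 -m inch '[{"tx":0.05,"ty":-3.5,"tz":0,"ax":0,"ay":0,"az":0,"jaw":0},{"tx":0.05,"ty":-3.5,"tz":0,"ax":0,"ay":0,"az":0,"jaw":0},{"tx":0.05,"ty":-3.5,"tz":0,"ax":0,"ay":0,"az":0,"jaw":0},{"tx":0.05,"ty":-3.5,"tz":0,"ax":0,"ay":0,"az":0,"jaw":0},{"tx":0.05,"ty":-3.5,"tz":0,"ax":0,"ay":0,"az":0,"jaw":0},{"tx":0.05,"ty":-3.5,"tz":0,"ax":0,"ay":0,"az":0,"jaw":0},{"tx":0.05,"ty":-3.5,"tz":0,"ax":0,"ay":0,"az":0,"jaw":0},{"tx":0.05,"ty":-3.3,"tz":0,"ax":0,"ay":0,"az":0,"jaw":0},{"tx":0,"ty":0,"tz":4.5,"ax":0,"ay":0,"az":0,"jaw":0},{"tx":0,"ty":0,"tz":4.5,"ax":0,"ay":0,"az":0,"jaw":0},{"tx":0,"ty":0,"tz":4.5,"ax":0,"ay":0,"az":0,"jaw":0},{"tx":0,"ty":0,"tz":1.5,"ax":0,"ay":0,"az":0,"jaw":0}]'
python3 -m inch '[{"tx":0,"ty":0,"tz":0.5,"ax":0,"ay":0,"az":0,"jaw":0},{"tx":0,"ty":0,"tz":0.5,"ax":0,"ay":0,"az":0,"jaw":0},{"tx":0,"ty":0,"tz":0.2,"ax":0,"ay":0,"az":0,"jaw":0},{"tx":0,"ty":0,"tz":0,"ax":0,"ay":0,"az":0,"jaw":0}]'
```

```text
t: 8.12
ee_pos: [448.0, 130.5, 28.3]
orientation: [3.081, 0.612, -0.008]
ft_force: [-0.7, -0.4, -0.2]
width: 7.9
t: 8.62
ee_pos: [450.4, 131.0, 19.3]
orientation: [-3.081, -0.611, -0.002]
ft_force: [0.4, 0.4, -1.0]
width: 7.8
```

```bash
python3 -m inch '[{"tx":0,"ty":0,"tz":0.4,"ax":0,"ay":0,"az":0,"jaw":0},{"tx":0,"ty":0,"tz":0.3,"ax":0,"ay":0,"az":0,"jaw":0},{"tx":0,"ty":0,"tz":0,"ax":0,"ay":0,"az":0,"jaw":0},{"tx":0,"ty":0,"tz":0,"ax":0,"ay":0,"az":0,"jaw":0}]'
```

```text
t: 9.12
ee_pos: [449.9, 130.9, 11.6]
orientation: [-3.081, -0.611, 0.0]
ft_force: [-0.7, 0.6, -0.2]
width: 7.8
```

```bash
python3 -m inch '[{"tx":0,"ty":0,"tz":0.1,"ax":0,"ay":0,"az":0,"jaw":0},{"tx":0,"ty":0,"tz":0.1,"ax":0,"ay":0,"az":0,"jaw":0},{"tx":0,"ty":0,"tz":0,"ax":0,"ay":0,"az":0,"jaw":0}]'
```

```text
t: 9.5
ee_pos: [450.0, 131.0, 10.8]
orientation: [-3.081, -0.612, -0.001]
ft_force: [-3.8, -1.5, 18.3]
width: 7.9
```

```bash
python3 -m inch '[{"tx":0,"ty":0,"tz":0,"ax":0,"ay":0,"az":0,"jaw":0.5},{"tx":0,"ty":0,"tz":0,"ax":0,"ay":0,"az":0,"jaw":0.5},{"tx":0,"ty":0,"tz":0,"ax":0,"ay":0,"az":0,"jaw":0.5},{"tx":0,"ty":0,"tz":-2,"ax":0,"ay":0,"az":0,"jaw":0.5},{"tx":0,"ty":0,"tz":-3,"ax":0,"ay":0,"az":0,"jaw":0.6},{"tx":0,"ty":0,"tz":-5,"ax":0,"ay":0,"az":0,"jaw":0.6},{"tx":0,"ty":0,"tz":-5,"ax":0,"ay":0,"az":0,"jaw":0.6},{"tx":0,"ty":0,"tz":0,"ax":0,"ay":0,"az":0,"jaw":0.6}]'
python3 -m inch '[{"tx":-0.1,"ty":3.9,"tz":0,"ax":0,"ay":0,"az":0,"jaw":0.6},{"tx":-0.1,"ty":3.9,"tz":0,"ax":0,"ay":0,"az":0,"jaw":0.6},{"tx":-0.1,"ty":3.9,"tz":0,"ax":0,"ay":0,"az":0,"jaw":0.6},{"tx":-0.1,"ty":3.9,"tz":0,"ax":0,"ay":0,"az":0,"jaw":0.6},{"tx":-0.1,"ty":3.9,"tz":0,"ax":0,"ay":0,"az":0,"jaw":0.6},{"tx":-0.1,"ty":3.9,"tz":0,"ax":0,"ay":0,"az":0,"jaw":0.6},{"tx":0,"ty":0,"tz":1.5,"ax":0,"ay":0,"az":0,"jaw":0.6},{"tx":0,"ty":0,"tz":0,"ax":0,"ay":0,"az":0,"jaw":0.6}]'
python3 - <<'E'
from h import *
rep()
im,d=viewer.get_image('scene')
for th in('knob','tag_plate'):
    for m in masks_of('scene',th)[:1]:
        P=world('scene',d,m['pixels']);print(th,m['score'],m['location'],np.round(np.percentile(P,[5,50,95],axis=0)))
save('f.png',cv2.resize(im[140:290,130:330],(800,600),interpolation=cv2.INTER_CUBIC))
E
```

```text
t: 10.5
ee_pos: [452.3, 131.6, 162.9]
orientation: [-3.081, -0.611, -0.011]
ft_force: [-0.2, 0.1, -0.2]
width: 52.8
t: 11.5
ee_pos: [531.6, -87.0, 142.1]
orientation: [-3.08, -0.61, 0.007]
ft_force: [0.5, 0.6, -0.7]
width: 52.6
{'t': np.float64(11.5), 'qpos': array([-0.184,  0.411,  1.875,  0.   ,  0.86 , -0.576]), 'ee_pos': array([531.551, -86.984, 142.126]), 'orientation': array([-3.08 , -0.61 ,  0.007]), 'ft_force': array([ 0.458,  0.624, -0.739]), 'width': np.float64(52.616)}
knob 0.48 [249.8, 212.3] [[ 519. -103.   90.]
 [ 528.  -97.  108.]
 [ 542.  -85.  125.]]
tag_plate 0.57 [182.3, 204.9] [[412. 118.  -3.]
 [445. 141.   6.]
 [455. 190.  37.]]
```

View pics/f.png

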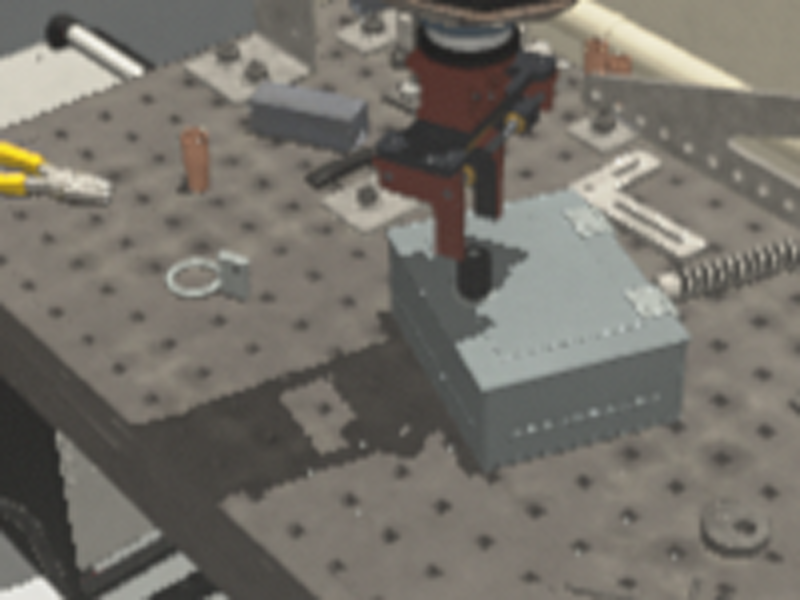

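```bash
python3 -m inch '[{"tx":0.2,"ty":0.2,"tz":1,"ax":0,"ay":0,"az":0,"jaw":0.6},{"tx":0,"ty":0,"tz":1,"ax":0,"ay":0,"az":0,"jaw":0.6},{"tx":0,"ty":0,"tz":1,"ax":0,"ay":0,"az":0,"jaw":0.6},{"tx":0,"ty":0,"tz":1,"ax":0,"ay":0,"az":0,"jaw":0.6},{"tx":0,"ty":0,"tz":0.8,"ax":0,"ay":0,"az":0,"jaw":0.6},{"tx":0,"ty":0,"tz":0,"ax":0,"ay":0,"az":0,"jaw":0.6}]'
python3 -m inch '[{"tx":0,"ty":0,"tz":0,"ax":0,"ay":0,"az":0,"jaw":0.4},{"tx":0,"ty":0,"tz":0,"ax":0,"ay":0,"az":0,"jaw":0.3},{"tx":0,"ty":0,"tz":0,"ax":0,"ay":0,"az":0,"jaw":0.2},{"tx":0,"ty":0,"tz":0,"ax":0,"ay":0,"az":0,"jaw":0},{"tx":0,"ty":0,"tz":0,"ax":0,"ay":0,"az":0,"jaw":0}]'
```

```text
t: 12.4
ee_pos: [535.8, -88.6, 95.9]
orientation: [-3.081, -0.611, 0.002]
ft_force: [0.3, -0.1, -0.2]
width: 52.7
t: 13.02
ee_pos: [534.5, -89.3, 96.9]
orientation: [3.081, 0.612, -0.005]
ft_force: [-6.2, -5.0, 6.4]
width: 25.4
```

```bash
python3 -m inch '[{"tx":-0.1,"ty":0,"tz":-0.2,"ax":0,"ay":0,"az":0,"jaw":0},{"tx":0,"ty":0,"tz":-0.1,"ax":0,"ay":0,"az":0,"jaw":0},{"tx":0,"ty":0,"tz":0,"ax":0,"ay":0,"az":0,"jaw":0},{"tx":0,"ty":0,"tz":0,"ax":0,"ay":0,"az":0,"jaw":0}]'
python3 -m inch '[{"tx":0,"ty":0,"tz":-0.1,"ax":0,"ay":0,"az":0,"jaw":0},{"tx":0,"ty":0,"tz":-0.1,"ax":0,"ay":0,"az":0,"jaw":0},{"tx":0,"ty":0,"tz":0,"ax":0,"ay":0,"az":0,"jaw":0},{"tx":0,"ty":0,"tz":0,"ax":0,"ay":0,"az":0,"jaw":0}]'
python3 -m inch '[{"tx":0,"ty":0,"tz":-0.1,"ax":0,"ay":0,"az":0,"jaw":0},{"tx":0,"ty":0,"tz":-0.1,"ax":0,"ay":0,"az":0,"jaw":0},{"tx":0,"ty":0,"tz":0,"ax":0,"ay":0,"az":0,"jaw":0},{"tx":0,"ty":0,"tz":0,"ax":0,"ay":0,"az":0,"jaw":0}]'
```

```text
t: 13.52
ee_pos: [534.7, -89.4, 99.1]
orientation: [3.081, 0.612, -0.003]
ft_force: [-0.7, -6.0, -6.4]
width: 25.6
t: 14.02
ee_pos: [535.0, -89.5, 101.1]
orientation: [3.081, 0.612, -0.002]
ft_force: [1.5, -6.1, -9.0]
width: 25.7
t: 14.52
ee_pos: [535.5, -89.7, 103.1]
orientation: [3.081, 0.612, -0.001]
ft_force: [2.4, -6.5, -8.6]
width: 25.4
```

```bash
python3 -m inch '[{"tx":0,"ty":0,"tz":-0.2,"ax":0,"ay":0,"az":0,"jaw":0},{"tx":0,"ty":0,"tz":-0.2,"ax":0,"ay":0,"az":0,"jaw":0},{"tx":0,"ty":0,"tz":-0.2,"ax":0,"ay":0,"az":0,"jaw":0},{"tx":0,"ty":0,"tz":0,"ax":0,"ay":0,"az":0,"jaw":0},{"tx":0,"ty":0,"tz":0,"ax":0,"ay":0,"az":0,"jaw":0}]'
python3 - <<'E'
from h import *
rep()
im,d=viewer.get_image('scene')
P=world('scene',d,np.ones(d.shape,bool))
e=np.array([.943,-.333]);f=np.array([.333,.943]);H=np.array([661,-134.])
r=P[:,:2]-H;a=r@e;b=r@f
for lo in range(-170,0,20):
    s=(a>lo)&(a<lo+20)&(abs(b)<105)&(P[:,2]>70)&(P[:,2]<105)
    s&=(abs(b)>40)
    print(lo,s.sum(),np.round(np.percentile(P[s,2],[20,50,80]),1) if s.sum()>5 else '')
save('g.png',cv2.resize(im[180:270,210:330],(800,600),interpolation=cv2.INTER_CUBIC))
E
```

```text
t: 15.15
ee_pos: [536.8, -90.0, 109.3]
orientation: [3.079, 0.612, 0.003]
ft_force: [6.5, -8.2, -11.8]
width: 25.8
{'t': np.float64(15.15), 'qpos': array([-0.187,  0.467,  1.885, -0.002,  0.788, -0.579]), 'ee_pos': array([536.783, -90.04 , 109.332]), 'orientation': array([3.079e+00, 6.120e-01, 3.000e-03]), 'ft_force': array([  6.484,  -8.181, -11.774]), 'width': np.float64(25.79)}
-170 167 [78.9 96.5 98.6]
-150 100 [95.1 96.6 98.5]
-130 87 [93.6 95.  97.7]
-110 90 [91.6 93.2 94.8]
-90 126 [89.9 91.3 92.8]
-70 139 [88.  89.8 91.6]
-50 138 [85.7 87.6 89.3]
-30 141 [83.9 85.8 88.1]
-10 95 [81.8 83.3 85.6]
```

View pics/g.png

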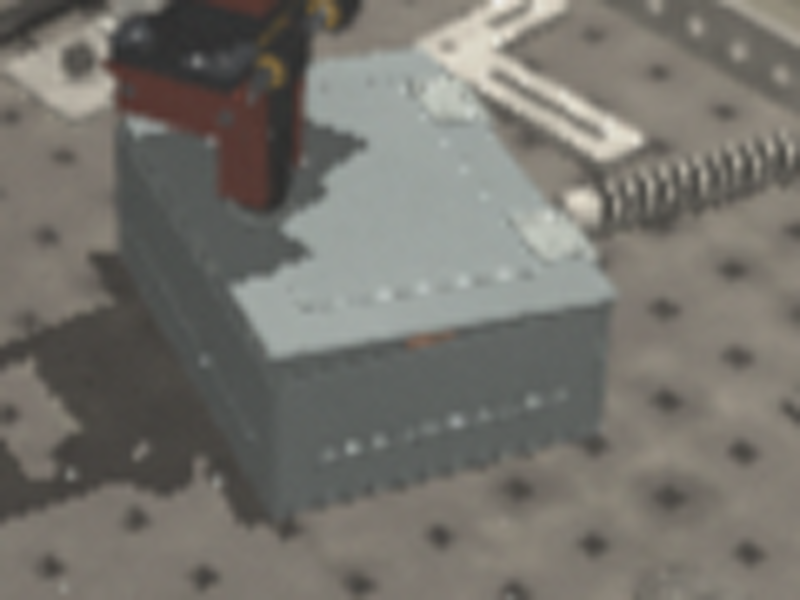

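```bash
python3 -m inch '[{"tx":0,"ty":0,"tz":0,"ax":1.2,"ay":-1.3,"az":0,"jaw":0},{"tx":0,"ty":0,"tz":0,"ax":1.2,"ay":-1.3,"az":0,"jaw":0},{"tx":0,"ty":0,"tz":0,"ax":1.2,"ay":-1.3,"az":0,"jaw":0},{"tx":0,"ty":0,"tz":0,"ax":0,"ay":0,"az":0,"jaw":0}]'
python3 -m inch '[{"tx":0.05,"ty":0.05,"tz":-0.59,"ax":1.67,"ay":-1.86,"az":0,"jaw":0},{"tx":0.05,"ty":0.05,"tz":-0.59,"ax":1.67,"ay":-1.86,"az":0,"jaw":0},{"tx":0,"ty":0,"tz":0,"ax":0,"ay":0,"az":0,"jaw":0}]'
```

```text
t: 15.7
ee_pos: [536.5, -89.6, 109.8]
orientation: [-3.033, -0.602, 0.12]
ft_force: [1.0, -4.8, -3.8]
width: 25.6
t: 16.08
ee_pos: [539.2, -90.5, 121.3]
orientation: [-2.983, -0.592, 0.231]
ft_force: [3.3, -4.3, -5.9]
width: 25.4
```

```bash
python3 -m inch '[{"tx":0.05,"ty":0.05,"tz":-0.59,"ax":1.67,"ay":-1.86,"az":0,"jaw":0},{"tx":0.05,"ty":0.05,"tz":-0.59,"ax":1.67,"ay":-1.86,"az":0,"jaw":0},{"tx":0.05,"ty":0.05,"tz":-0.59,"ax":1.67,"ay":-1.86,"az":0,"jaw":0},{"tx":0,"ty":0,"tz":0,"ax":0,"ay":0,"az":0,"jaw":0}]'
python3 -m inch '[{"tx":0.05,"ty":0.05,"tz":-0.59,"ax":1.67,"ay":-1.86,"az":0,"jaw":0},{"tx":0.05,"ty":0.05,"tz":-0.59,"ax":1.67,"ay":-1.86,"az":0,"jaw":0},{"tx":0.05,"ty":0.05,"tz":-0.59,"ax":1.67,"ay":-1.86,"az":0,"jaw":0},{"tx":0.05,"ty":0.05,"tz":-0.59,"ax":1.67,"ay":-1.86,"az":0,"jaw":0},{"tx":0,"ty":0,"tz":0,"ax":0,"ay":0,"az":0,"jaw":0},{"tx":0,"ty":0,"tz":0,"ax":0,"ay":0,"az":0,"jaw":0}]'
python3 - <<'E'
from h import *
rep()
im,d=viewer.get_image('scene')
P=world('scene',d,np.ones(d.shape,bool))
e=np.array([.943,-.333]);f=np.array([.333,.943]);H=np.array([661,-134.])
r=P[:,:2]-H;a=r@e;b=r@f
for lo in range(-160,0,20):
    s=(a>lo)&(a<lo+20)&(b>-105)&(b<-50)&(P[:,2]>78)&(P[:,2]<170)
    print(lo,s.sum(),np.round(np.percentile(P[s,2],[20,50,80]),1) if s.sum()>5 else '')
for m in masks_of('scene','tag_plate')[:1]:
    print(m['score'],np.round(np.percentile(world('scene',d,m['pixels']),[5,50,95],axis=0)))
save('i.png',cv2.resize(im[140:290,130:330],(800,600),interpolation=cv2.INTER_CUBIC))
E
```

```text
t: 16.58
ee_pos: [545.1, -92.5, 137.6]
orientation: [-2.902, -0.576, 0.392]
ft_force: [4.2, -3.5, -6.7]
width: 25.1
t: 17.32
ee_pos: [555.7, -96.2, 157.7]
orientation: [-2.781, -0.552, 0.594]
ft_force: [7.8, -3.6, -9.2]
width: 25.7
{'t': np.float64(17.325), 'qpos': array([-0.223,  0.649,  1.497,  0.056,  1.472, -0.634]), 'ee_pos': array([555.724, -96.228, 157.675]), 'orientation': array([-2.781, -0.552,  0.594]), 'ft_force': array([ 7.777, -3.602, -9.212]), 'width': np.float64(25.669)}
-160 43 [157.8 159.5 161.3]
-140 54 [148.2 151.4 153.8]
-120 51 [138.9 141.6 145.2]
-100 53 [128.4 132.1 134.6]
-80 53 [118.  121.4 124.6]
-60 51 [108.2 110.8 113.6]
-40 52 [ 97.9 100.5 102.7]
-20 49 [86.9 90.1 93.6]
0.65 [[440. 118.   1.]
 [446. 132.  20.]
 [454. 172.  37.]]
```

View pics/i.png

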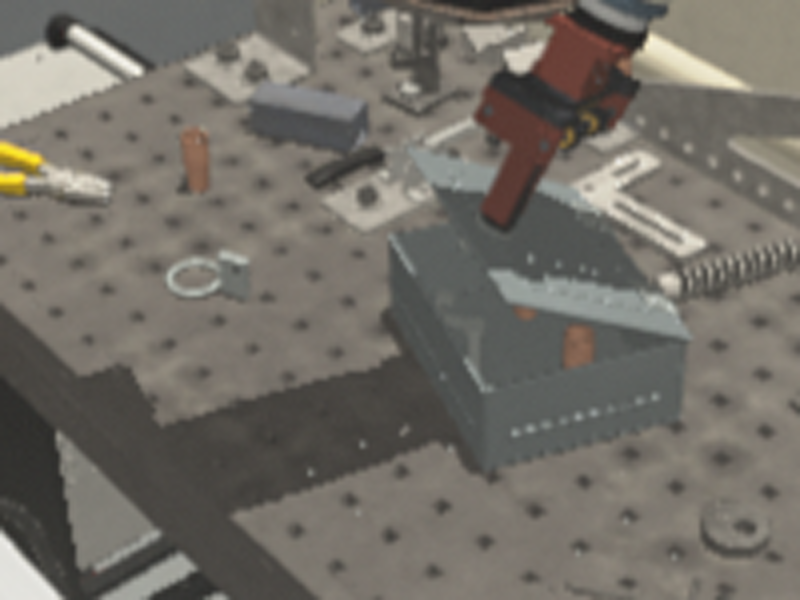

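```bash
python3 -m inch '[{"tx":0,"ty":0,"tz":0,"ax":0,"ay":0,"az":0,"jaw":0},{"tx":0,"ty":0,"tz":0,"ax":0,"ay":0,"az":0,"jaw":0},{"tx":0,"ty":0,"tz":0,"ax":0,"ay":0,"az":0,"jaw":0},{"tx":0,"ty":0,"tz":0,"ax":0,"ay":0,"az":0,"jaw":0}]' && python3 -c "
from h import *
rep();print(ctrl.close_job())"
```

```text
t: 17.92
ee_pos: [555.8, -96.2, 157.7]
orientation: [-2.782, -0.552, 0.594]
ft_force: [7.3, -3.9, -9.5]
width: 25.6
{'t': np.float64(17.925), 'qpos': array([-0.223,  0.648,  1.497,  0.056,  1.472, -0.634]), 'ee_pos': array([555.755, -96.246, 157.734]), 'orientation': array([-2.782, -0.552,  0.594]), 'ft_force': array([ 7.305, -3.863, -9.477]), 'width': np.float64(25.559)}
the job is handed in; nothing more can be done
None
```

The job is handed in at about 18 s, with the gripper holding the lid open at about 27° (0.47 rad).

- **Tag:** I lifted it off the knob and set it down upright on the clear table in front and to the left of the box. The last picture shows it standing there, with the centre of its plate about 20 mm above the table.
- **Tug:** I gripped the knob and pulled it up about 12 mm, well past the 4 mm slack. There was no hard stop, about 12 N at most. The depth picture showed the lid already tilted by about 0.09 rad. The lid was not caught, so I did not turn the knob.
- **Lid:** I raised it along the hinge arc, tilting the tool with it. The depth image gave the 27° slope, and the pose stayed still to about 0.1 mm over the last 0.6 s. The jaws are still on the knob at 25.6 mm. The nozzle, tube and disc stand where they were. I did not re-check the spanner and hex key, but the arm did not work near them.

The one disagreement is that the wrist vertical force stayed at about 9.5 N, above the 2 to 5 N expected from the lid's weight. I put this down to slight strain from the grip. No check failed.

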